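# Aim an inspection mirror at a sample tube and hold it

## Task

Take the single sample tube that stands by itself in its row of the tube rack and stand it upright, fully home, in the bore of the small metal holder block, and let go of it. Then take the grip on top of the sprung inspection mirror and turn it until the small fixed camera on the same stand sees that tube centred in the mirror. Finish still holding the mirror steady at that angle, because it springs back when let go; leave the jar, the loose dish and the pen where they are.

Things in the scene. Friction and masses are not known exactly. Their poses are not given: they have to be found in the camera images.
- tube_mid (a point): Centre (half-way up) of the sample tube to move: 89 mm tall, 20 g, body 15.8 mm wide, rounded foot; its top 18 mm is a ribbed cap 19.8 mm wide (cap centre 36 mm above this point). z runs up the tube. At the start it stands in the rack, foot 4 mm above the worktop, alone in the long row next to the holder block; lift it straight up 65 mm or more to clear the rack
- tube: The same sample tube; origin at the centre of its foot, z up the tube
- rack: White tube rack, fixed, 78 x 236 mm, 93 mm high with its fixed tubes; top plate 62 mm above the worktop. Origin: centre of underside; y along its length, +x side towards the holder block. The tube to move is at x = +23.5, y = +33.5 mm; no other tube is in the row x = +23.5 mm, so fingers can close along y
- bore (a point): Centre of the bore's mouth in the holder, 40 mm above the worktop. Holder: fixed 44 mm square metal block on a 56 mm square foot. Bore upright, 18.2 mm wide, 1.5 mm chamfer, 30 mm deep: a tube fully home has its foot 10, its centre 54.5 and its cap centre 90 mm above the worktop. Holder and jar change places from case to case
- rig: Sighting stand, fixed: rail 205 x 44 x 8 mm, mirror at one end, small black camera (46 x 36 x 36 mm, top 73 mm up, lens 107 mm and back 166 mm from the hinge axis) at the other. Origin on the worktop under the mirror's upright hinge axis; +x along the rail to the camera, z up. The camera looks level along -x at the hinge axis, 55 mm up
- mirror (a joint): Mirror angle about its upright hinge, 0 to 1.3 rad, positive counter-clockwise from above, towards the holder's side. At 0 it faces the camera squarely, kept on a stop by a spring (0.024 N m, 0.06 N m/rad more). At angle a the camera's reflected sight line leaves the axis at 2a from the rig's +x: the tube is centred at half the angle camera - axis - tube
- mirror_grip (a point): Centre of the mirror's grip, on the hinge axis 107 mm above the worktop: an upright flat bar 12 mm thick, 34 mm wide, 34 mm tall (90 to 124 mm up). x: across its thickness, the way the mirror faces (close the fingers along it; it turns with the mirror); y: along its width. The mirror below is 64 mm wide, its top edge 80 mm up
- sight (a point): Invisible point on the camera's reflected line of sight, 170 mm from the hinge axis and 55 mm above the worktop; x points along the line away from the mirror, y level across it. It swings twice as far as the mirror. The tube is centred in the camera's view when it lies on this line
- jar: Bystander: round sample jar with a screw lid, 64 mm diameter, 77 mm tall, loose; origin at the centre of its underside
- dish: Bystander: pale round culture dish, 91 mm diameter, 15 mm tall, loose, alone between the robot and the stand; origin at the centre of its underside
- pen: Bystander: marker pen lying on the worktop in front of the robot, 125 mm long, 15 mm thick, loose; origin under its middle

How it is judged:
On the way:
1. the tube stands upright and fully home in the holder's bore, released (horizontal distance between tube_mid and bore below 0.006 m and height (world z) of tube_mid between 0.05 and 0.0585 m and angle between tube_mid's own z axis and vertical below 0.12 rad and contact force between the fingers and tube below 0.1 N), for 0.3 s.
At the end, for the whole second after the job is handed in: Tube in the bore, released: within 6 mm of its axis, centre 50 to 58.5 mm up, tilt under 0.12 rad. The camera's reflected line of sight passes within 12 mm of the tube's centre, on its side; mirror under 0.05 rad/s and still held by the fingers (over 0.5 N) (all of step 1 and y of tube_mid in the frame of sight between -0.012 and 0.012 m and x of tube_mid in the frame of sight above -0.1 m and velocity of joint mirror between -0.05 and 0.05 rad/s and contact force between the fingers and rig above 0.5 N); the arm keeps its last pose, push and grip.
It fails at once if the jar, the loose dish or the pen is moved more than 30 mm (distance of any of jar, dish, pen from where it was at the start of the episode above 0.03 m).
It fails at once if the tube is tipped over (angle between tube_mid's own z axis and vertical above 1 rad).
It also fails if it takes over 51 s, if anything falls off the work surface, if the arm or the gripper's body presses on something with over 40 N, if the wrist force passes 120 N, or if a joint passes its speed limit or range.

## Robot

A 6-joint arm with a two-finger parallel gripper is mounted at the origin on the work surface; the furniture and walls round the work are solid. World frame = base frame: x ahead of the robot, y to its left, z up, the work surface at z = 0. Lengths are in m, angles in rad, forces in N, time in s.
With the tool pointing down it reaches from about 0.375 to 0.9 m from the base axis. Payload 3.1 kg.
Tool frame: the origin (TCP) lies midway between the tips of the shut fingers; the grasp point (between the pads) lies 19 mm behind it; z points along the fingers, y is the line along which they close (so a half turn about z gives the same grasp; the last joint's range is limited). The gripper opens to 87 mm and grips with 3 to 60 N. Pads are 19 mm wide; open, the fingers measure 117 mm over their backs; the gripper's body (75 mm by 190 mm) begins 51 mm behind the grasp point.
Start: joints at [-1.524, 0.527, 1.433, -0, 1.181, -0.178], TCP at [0.139, -0.609, 0.193] pointing down, gripper open.
Joint ranges: [-3.08, 3.08], [-0.75, 2.2], [0.22, 2.44], [-1.43, 4.57], [0, 2.65], [-2.85, 2.85]. Speed limits (rad/s): [2.79, 2.79, 3.14, 3.14, 3.14, 3.14].

## Interface

Orientations are given as a 3x3 rotation matrix whose columns are the frame's x, y, z axes.
In Python, from station import r gives the robot as it stands. The module is installed in compiled form; this text tells all that it offers.
- The arm moves only by the shell command python3 -m handwheel 'ROWS' [FORCE]. ROWS is JSON, a list of rows, each a list of 7 numbers: the finger opening in cm, from 0 to 8.7, then the shift along the world's x, y, z in cm, then the turn, a rotation vector about the world's x, y, z in rad. A call has 1 to 8 rows; each row is the pose to reach, as a shift and turn from the pose commanded when the call began; what a row does not reach only later rows make up. A row lasts 1/12 s, in which the tool goes at most 41.7 mm and 7.16 degrees, less where a joint would pass 70% of its speed; a pose out of reach is approached as far as the arm can. A call with a gripper value outside its range is refused whole. The fingers move at their own pace and stop on an object; FORCE is the grip in N (left out, the last holds). Time passes only in rows, so rows that repeat a pose let the fingers close. It gives the time, the measured TCP pose, the force, the opening and the grip force at its end, in the units of the state.
- r.state(): the state, without advancing time (a new reading comes with each control period).
- r.capture(name): name is "scene" or "top"; returns the picture (420x560x3 uint8, red, green, blue); there is no depth.
- r.camera_info(name): a dict with "K" (3x3 intrinsics, pixels), "cam_to_world" (4x4, takes a point from camera to world coordinates). Camera axes: x right, y down, z forward; pixel columns grow to the right and rows downward; lengths in m; the calibration is good to about 2 mm. A picture is of the moment at which its call begins. camera_info takes no time and is no camera call.
- r.sign_off(): hands the job in; it is judged then, once.
The state is a dict: "t": time; "joint_pos": joint angles; "dq": joint speeds; "joint_torque": joint torques, N m; "ee_pos": TCP position; "ee_rot": TCP orientation; "force": force on the tool from outside, world axes, zero at the start; "ft_torque": the same for the moment, N m; "gripper_width": finger opening in m; "grip_force": force on a finger pad.
Only numpy, scipy, OpenCV 4.12 (cv2) and the standard library are available. Lean on these libraries where they do the work, as an engineer would, in place of code of your own. Each camera call takes 0.05 s, during which the arm holds its last target. There are 200 camera calls.

## Working session

There is one attempt and no reset: what is moved stays moved. The work goes in short steps, Python scripts to look and compute and a shell command to move; the robot and the scene stay as the last step left them, time stands still between calls to the robot, and variables do not carry over. Pictures are saved under pics/ and viewed, at most 10 in all, crops included, and the job is handed in when it is done.

```bash
mkdir -p pics
python3 - <<'E'
from station import r
import cv2,numpy as np
for n in("scene","top"):
    cv2.imwrite(f"pics/{n}0.png",r.capture(n)[:,:,::-1])
    i=r.camera_info(n);print(n,np.round(i["K"],1).tolist(),np.round(i["cam_to_world"],3).tolist())
s=r.state();print(s["t"],s["ee_pos"],np.round(s["ee_rot"],3).tolist())
E
```

```text
scene [[516.9, 0.0, 278.0], [0.0, 516.9, 206.0], [0.0, 0.0, 1.0]] [[-0.819, 0.396, -0.414, 0.964], [0.573, 0.571, -0.588, 0.581], [0.004, -0.719, -0.695, 0.797], [0.0, 0.0, 0.0, 1.0]]
top [[516.9, 0.0, 276.0], [0.0, 516.9, 216.7], [0.0, 0.0, 1.0]] [[0.027, -0.984, 0.178, 0.352], [-0.999, -0.031, -0.02, -0.002], [0.025, -0.177, -0.984, 0.976], [0.0, 0.0, 0.0, 1.0]]
0.1 [ 0.1392972  -0.60857139  0.19199778] [[0.975, 0.223, -0.0], [0.223, -0.975, 0.002], [0.0, -0.002, -1.0]]
```

View pics/scene0.png

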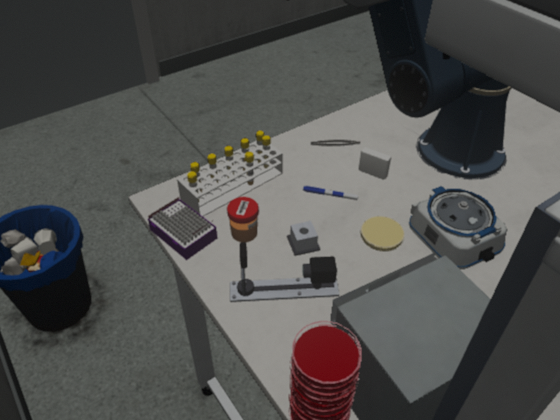

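View pics/top0.png

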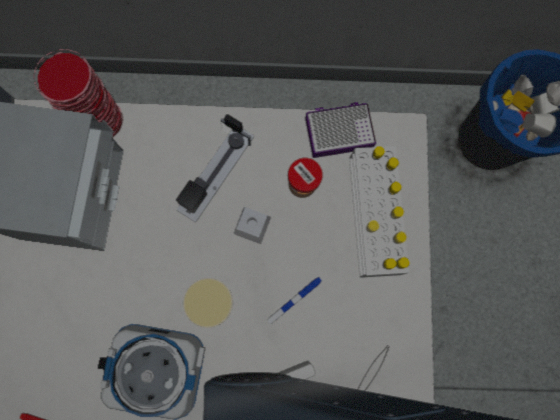

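The scene view shows the lone yellow cap near (249,158), the holder at (304,236), and the mirror and camera at (243,265) and (320,268). The top view has the cap at (373,226), holder at (252,223), mirror at (234,130) and camera at (192,193). I'll enlarge the top view to get exact pixels.

Run:
```python
import cv2,numpy as np
t=cv2.imread("pics/top0.png");s=cv2.imread("pics/scene0.png")
cv2.imwrite("pics/topc.png",cv2.resize(t[100:250,165:425][:, :],None,fx=3,fy=3,interpolation=cv2.INTER_CUBIC))
cv2.imwrite("pics/scc.png",cv2.resize(s[125:310,170:360],None,fx=3.2,fy=3.2,interpolation=cv2.INTER_CUBIC))
```

```text
(no output)
```

View pics/topc.png

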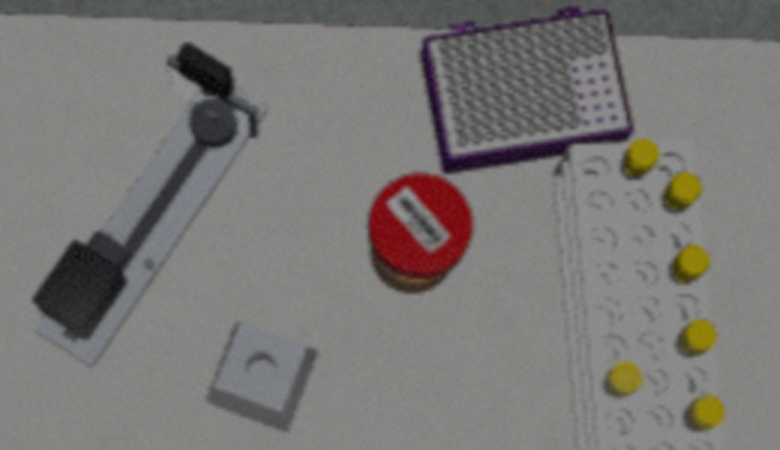

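View pics/scc.png

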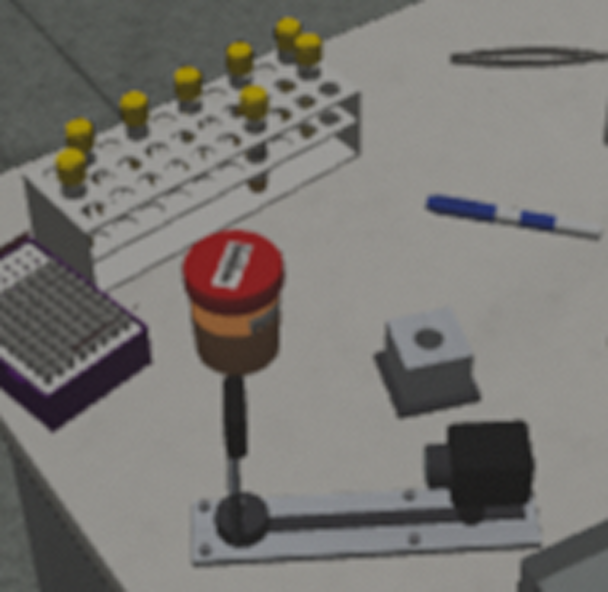

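The crops give these full-image pixels, as top / scene:
- Cap: (373.0,226.3) / (249.4,157.5)
- Bore: (252.3,221.7) / (303.8,230.9)
- Mirror grip: (233.3,122.7) / (243.1,255)
- Rail corners and the far cap row are also visible.

```bash
cat > h.py <<'E'
from station import r
import numpy as np
def ray(n,u,v):
    i=r.camera_info(n);T=np.array(i["cam_to_world"])
    return T[:3,3],T[:3,:3]@np.linalg.inv(i["K"])@[u,v,1]
def at(n,p,z):
    c,d=ray(n,*p);return c+d*(z-c[2])/d[2]
def tri(a,b):
    A=0;B=0
    for n,p in(("top",a),("scene",b)):
        c,d=ray(n,*p);d=d/np.linalg.norm(d);M=np.eye(3)-np.outer(d,d);A=A+M;B=B+M@c
    return np.linalg.solve(A,B)
E
python3 - <<'E'
from h import *
np.set_printoptions(precision=4,suppress=True)
T=lambda x,y:(165+x/3,100+y/3)
S=lambda x,y:(170+x/3.2,125+y/3.2)
for k,a,b,z in(("cap",T(624,379),S(254,104),.0845),("bore",T(262,365),S(428,339),.04),("grip",T(205,68),S(234,416),.107),("disc",T(214,123),S(242,518),.015)):
    print(k,tri(a,b),at("top",a,z),at("scene",b,z))
for p in((93,362),(38,330),(265,110)):print("railT",at("top",T(*p),.008))
for p in((192,505),(192,565),(540,545),(538,492)):print("railS",at("scene",S(*p),.008))
for p in((684,190),(690,262),(697,337),(706,412)):print("far",at("top",T(*p),.085))
print("jar",at("top",T(420,224),.077)," dish",at("top",(208,302),.015),"pen",at("top",(295,300),.008))
E
```

```text
cap [ 0.5004 -0.1906  0.0794] [ 0.5008 -0.1908  0.0845] [ 0.5028 -0.1835  0.0845]
bore [0.5095 0.0237 0.035 ] [0.51   0.0223 0.04  ] [0.5113 0.0288 0.04  ]
grip [0.6737 0.0614 0.1061] [0.6745 0.0603 0.107 ] [0.6732 0.0633 0.107 ]
disc [0.6719 0.0604 0.0119] [0.6716 0.0595 0.015 ] [0.6724 0.0633 0.015 ]
railT [0.5139 0.1298 0.008 ]
railT [0.5333 0.1656 0.008 ]
railT [0.684  0.0272 0.008 ]
railS [0.689  0.0336 0.008 ]
railS [0.7114 0.0706 0.008 ]
railS [0.5376 0.1742 0.008 ]
railS [0.5137 0.1436 0.008 ]
far [ 0.6166 -0.2274  0.085 ]
far [ 0.5724 -0.2305  0.085 ]
far [ 0.5272 -0.234   0.085 ]
far [ 0.4828 -0.2386  0.085 ]
jar [ 0.5923 -0.0701  0.077 ]  dish [0.3626 0.0987 0.015 ] pen [ 0.3708 -0.061   0.008 ]
```

Tube cap is at about (0.501,-0.188), the bore at cap + (0.009,0.213), and the hinge at (0.673,0.061). The rail's yaw is about 149° and the rack row's about 4.8°. Sizes and heights agree with what was given. The mirror angle needed is about 0.38 rad. Moving above the tube now.

```bash
python3 -m handwheel '[[8.7,18,21,2,0,0,0.7],[8.7,18,21,2,0,0,0.7],[8.7,18,21,2,0,0,0.7],[8.7,18,21,2,0,0,0.7],[8.7,18,21,2,0,0,0.7],[8.7,18,21,2,0,0,0.7],[8.7,18,21,2,0,0,0.7],[8.7,18,21,2,0,0,0.7]]' 10
python3 -m handwheel '[[8.7,18.2,21.1,-4,0,0,0.73],[8.7,18.2,21.1,-4,0,0,0.73],[8.7,18.2,21.1,-4,0,0,0.73],[8.7,18.2,21.1,-4,0,0,0.73],[8.7,18.2,21.1,-4,0,0,0.73],[8.7,18.2,21.1,-4,0,0,0.73],[8.7,18.2,21.1,-4,0,0,0.73],[8.7,18.2,21.1,-4,0,0,0.73]]'
python3 - <<'E'
from h import *
import cv2
s=r.state();print(s["t"],s["ee_pos"],np.round(s["ee_rot"],3).tolist(),s["force"])
a=r.capture("top")[:,:,::-1][130:290,290:450];b=r.capture("scene")[:,:,::-1][80:240,170:330]
cv2.imwrite("pics/a1.png",cv2.resize(np.hstack([a,b]),None,fx=2.5,fy=2.5,interpolation=2))
E
```

```text
t: 0.77
ee_pos: [0.3217, -0.394, 0.2129]
ee_rot: [[0.598, 0.802, 0.0], [0.802, -0.598, 0.004], [0.003, -0.002, -1.0]]
force: [-0.1, -0.2, -0.4]
gripper_width: 0.0871
grip_force: 0.0
t: 1.43
ee_pos: [0.5037, -0.1843, 0.1716]
ee_rot: [[-0.089, 0.996, 0.0], [0.996, 0.089, 0.002], [0.002, 0.0, -1.0]]
force: [-0.1, -1.1, 0.1]
gripper_width: 0.087
grip_force: 0.0
1.4333 [ 0.50372415 -0.18429156  0.17164461] [[-0.089, 0.996, 0.0], [0.996, 0.089, 0.002], [0.002, 0.0, -1.0]] [-0.13628059 -1.06685051  0.05630666]
```

View pics/a1.png

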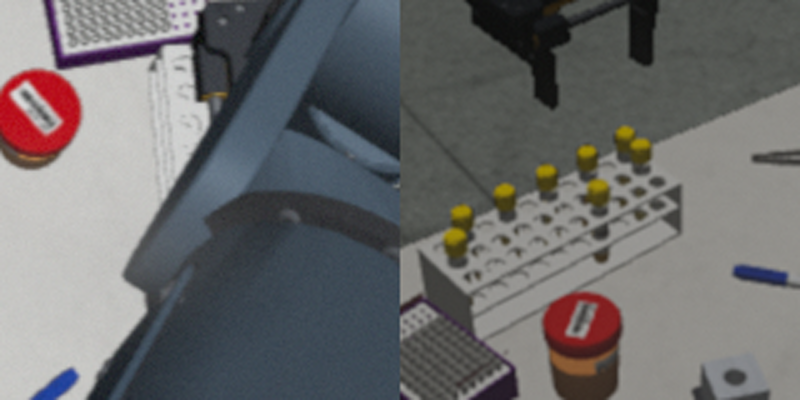

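The right half (scene) shows both fingertips, at about (228,118) and (266,102), above the lone cap. The arm hides the rack in the top view. I'll use the fingers to check the scene calibration.

Run:
```python
from h import *
p=r.state()["ee_pos"];print(p,at("scene",(247.4,109.8),p[2]),at("scene",(249.4,157.5),.0845),at("scene",(249.3,157),.0845))
```

```text
[ 0.5014834  -0.18781165  0.17220268] [ 0.47459844 -0.22976273  0.17220268] [ 0.50278727 -0.18345765  0.0845    ] [ 0.50202117 -0.1850583   0.0845    ]
```

```bash
python3 -m handwheel '[[8.7,0,0.1,-4,0,0,0],[8.7,0,0.1,-7.2,0,0,0],[8.7,0,0.1,-7.2,0,0,0],[8.7,0,0.1,-7.2,0,0,0],[8.7,0,0.1,-7.2,0,0,0]]'
python3 - <<'E'
from h import *
import cv2
s=r.state();print(s["ee_pos"],s["force"])
i=r.camera_info("scene");T=np.linalg.inv(i["cam_to_world"])
q=np.array(i["K"])@(T@np.r_[s["ee_pos"],1])[:3];print(q[:2]/q[2])
b=r.capture("scene")[:,:,::-1][80:200,170:330]
cv2.imwrite("pics/a2.png",cv2.resize(b,None,fx=5,fy=5,interpolation=2))
E
```

```text
t: 1.95
ee_pos: [0.5017, -0.189, 0.102]
ee_rot: [[-0.082, 0.997, 0.001], [0.997, 0.082, -0.001], [-0.001, 0.001, -1.0]]
force: [0.3, -0.2, 1.3]
gripper_width: 0.0871
grip_force: 0.0
[ 0.50170286 -0.18898392  0.1020068 ] [ 0.34560126 -0.218165    1.33523507]
[248.17199863 149.71688958]
```

View pics/a2.png

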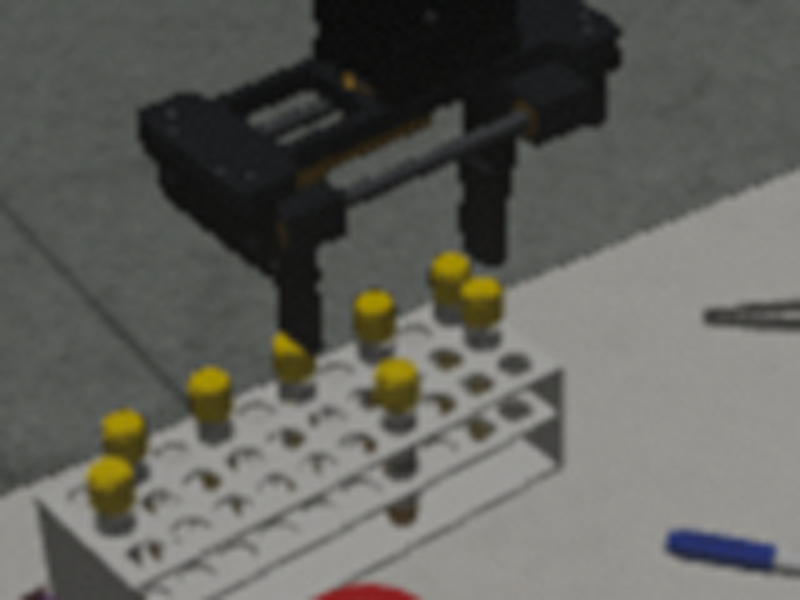

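The scene view shows the fingertips at about (230,150) and (267,132), evenly straddling the line of the lone cap at (249,157). The fingers have clear space in its row, so I'll lower and close.

```bash
python3 -m handwheel '[[8.7,0,0,-2,0,0,0],[8.7,0,0,-3.3,0,0,0],[8.7,0,0,-3.3,0,0,0],[5,0,0,-3.3,0,0,0],[1,0,0,-3.3,0,0,0],[1,0,0,-3.3,0,0,0],[1,0,0,-3.3,0,0,0],[1,0,0,-3.3,0,0,0]]' 12
python3 -m handwheel '[[1,0,0,0,0,0,0],[1,0,0,0,0,0,0],[1,0,0,0,0,0,0],[1,0,0,0,0,0,0]]' 12
```

```text
t: 2.67
ee_pos: [0.5018, -0.1875, 0.0687]
ee_rot: [[-0.084, 0.996, 0.001], [0.996, 0.084, -0.001], [-0.001, 0.001, -1.0]]
force: [-0.8, -0.4, -1.0]
gripper_width: 0.0613
grip_force: 0.0
t: 3.0
ee_pos: [0.5013, -0.1872, 0.0678]
ee_rot: [[-0.084, 0.996, -0.0], [0.996, 0.084, 0.0], [0.0, -0.0, -1.0]]
force: [-0.0, 0.5, 1.0]
gripper_width: 0.035
grip_force: 0.0
```

```bash
python3 -m handwheel '[[1,0,0,0,0,0,0],[1,0,0,0,0,0,0],[1,0,0,0,0,0,0],[1,0,0,0,0,0,0],[1,0,0,0,0,0,0],[1,0,0,0,0,0,0]]' 15
python3 -m handwheel '[[1,0,0,2,0,0,0],[1,0,0,4,0,0,0],[1,0,0,6,0,0,0],[1,0,0,8,0,0,0],[1,0,0,8.5,0,0,0],[1,0,0,8.5,0,0,0],[1,0,0,8.5,0,0,0]]'
```

```text
t: 3.5
ee_pos: [0.5013, -0.1873, 0.0678]
ee_rot: [[-0.084, 0.996, -0.0], [0.996, 0.084, -0.0], [-0.0, -0.0, -1.0]]
force: [0.2, -0.2, 0.6]
gripper_width: 0.0101
grip_force: 0.0
t: 4.08
ee_pos: [0.501, -0.187, 0.1524]
ee_rot: [[-0.084, 0.996, -0.0], [0.996, 0.084, 0.0], [0.0, -0.0, -1.0]]
force: [-0.8, -0.6, -1.1]
gripper_width: 0.0098
grip_force: 0.0
```

The grasp missed: the fingers closed to 10 mm without touching the cap. I'll look again.

Run:
```python
from h import *
import cv2
s=r.state()
b=r.capture("scene")[:,:,::-1][70:190,170:330];a=r.capture("top")[:,:,::-1][130:250,330:430]
cv2.imwrite("pics/a3.png",cv2.resize(np.hstack([b,a]),None,fx=3,fy=3,interpolation=2))
i=r.camera_info("scene");T=np.linalg.inv(i["cam_to_world"])
q=np.array(i["K"])@(T@np.r_[s["ee_pos"],1])[:3];print(s["ee_pos"],q[:2]/q[2],s["gripper_width"])
```

```text
[ 0.50098438 -0.18704357  0.15242507] [248.09196967 131.08078705] 0.009811718071508567
```

View pics/a3.png

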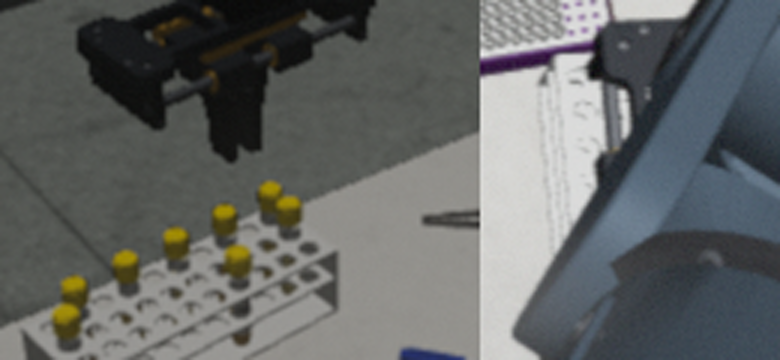

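The tips appear about 10 px (roughly 28 mm) higher than the reported TCP, level with the cap's top edge. The fingers probably closed just above the cap. I'll open, go down in small steps and watch the force.

```bash
python3 -m handwheel '[[6,0,0,-2,0,0,0],[6,0,0,-3,0,0,0],[6,0,0,-3,0,0,0],[6,0,0,-3,0,0,0],[6,0,0,-3,0,0,0],[6,0,0,-3,0,0,0],[6,0,0,-3,0,0,0],[6,0,0,-3,0,0,0]]' 12
python3 -m handwheel '[[6,0,0,-3,0,0,0],[6,0,0,-5,0,0,0],[6,0,0,-5.5,0,0,0],[6,0,0,-6,0,0,0],[6,0,0,-6,0,0,0]]'
python3 -m handwheel '[[6,0,0,-0.4,0,0,0],[6,0,0,-0.4,0,0,0],[6,0,0,-0.4,0,0,0]]'
```

```text
t: 4.85
ee_pos: [0.5017, -0.1874, 0.1234]
ee_rot: [[-0.084, 0.996, 0.001], [0.996, 0.084, -0.001], [-0.001, 0.001, -1.0]]
force: [-0.4, 0.8, 0.2]
gripper_width: 0.0547
grip_force: 0.0
t: 5.27
ee_pos: [0.5013, -0.1872, 0.0626]
ee_rot: [[-0.084, 0.996, -0.001], [0.996, 0.084, 0.0], [0.0, -0.001, -1.0]]
force: [-0.2, 0.4, -0.1]
gripper_width: 0.0596
grip_force: 0.0
t: 5.52
ee_pos: [0.5018, -0.1875, 0.0595]
ee_rot: [[-0.084, 0.996, 0.001], [0.996, 0.084, -0.001], [-0.001, 0.001, -1.0]]
force: [0.1, -0.8, -0.2]
gripper_width: 0.0599
grip_force: 0.0
```

At 0.0595 the TCP is below the plate level and there's no contact, so the tips really are higher than reported. Carrying on down.

```bash
python3 -m handwheel '[[6,0,0,-0.5,0,0,0],[6,0,0,-0.5,0,0,0],[6,0,0,-0.5,0,0,0]]'
python3 -m handwheel '[[6,0,0,-0.5,0,0,0],[6,0,0,-0.5,0,0,0],[6,0,0,-0.5,0,0,0]]'
python3 -m handwheel '[[6,0,0,-0.4,0,0,0],[6,0,0,-0.4,0,0,0],[6,0,0,-0.4,0,0,0]]'
python3 - <<'E'
from h import *
import cv2
s=r.state()
b=r.capture("scene")[:,:,::-1][110:190,200:310]
cv2.imwrite("pics/a4.png",cv2.resize(b,None,fx=7,fy=7,interpolation=2))
E
```

```text
t: 5.77
ee_pos: [0.5012, -0.1872, 0.0538]
ee_rot: [[-0.084, 0.996, -0.0], [0.996, 0.084, 0.0], [0.0, -0.0, -1.0]]
force: [-0.5, 0.8, -0.4]
gripper_width: 0.0599
grip_force: 0.0
t: 6.02
ee_pos: [0.5011, -0.1871, 0.0485]
ee_rot: [[-0.084, 0.996, -0.001], [0.996, 0.084, 0.0], [0.0, -0.001, -1.0]]
force: [-0.4, 0.0, -0.6]
gripper_width: 0.0604
grip_force: 0.0
t: 6.27
ee_pos: [0.5012, -0.1871, 0.0446]
ee_rot: [[-0.084, 0.996, -0.001], [0.996, 0.084, 0.0], [0.0, -0.0, -1.0]]
force: [-0.3, 0.1, 0.9]
gripper_width: 0.0599
grip_force: 0.0
```

View pics/a4.png

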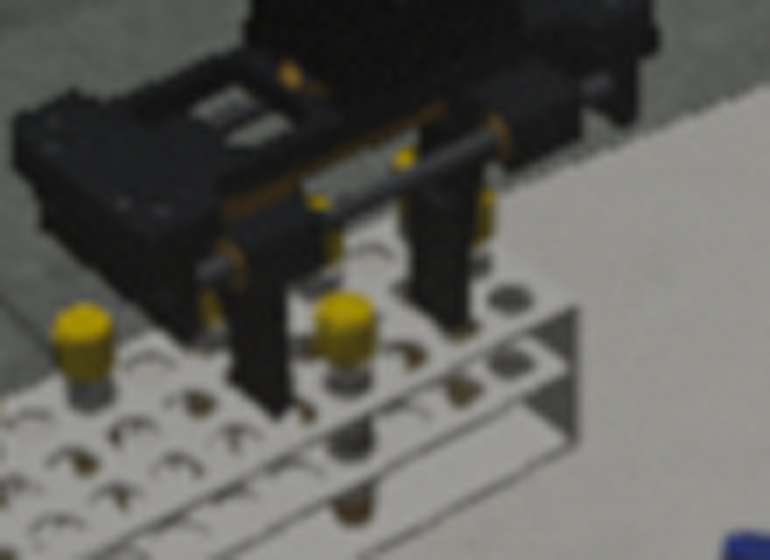

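The tips now straddle the cap: left at about (236,167), right at about (262,154), with the cap at (249,157). They're just above the plate, so the real tips are about 30 mm higher than the reported TCP. That also explains the miss. Closing here, slightly lower.

```bash
python3 -m handwheel '[[6,0,0,-0.3,0,0,0],[6,0,0,-0.3,0,0,0],[1,0,0,-0.3,0,0,0],[1,0,0,-0.3,0,0,0],[1,0,0,-0.3,0,0,0],[1,0,0,-0.3,0,0,0],[1,0,0,-0.3,0,0,0],[1,0,0,-0.3,0,0,0]]' 12
python3 -m handwheel '[[1,0,0,0,0,0,0],[1,0,0,0,0,0,0],[1,0,0,0,0,0,0],[1,0,0,0,0,0,0]]' 12
```

```text
t: 6.98
ee_pos: [0.5014, -0.1872, 0.0419]
ee_rot: [[-0.084, 0.996, 0.0], [0.996, 0.084, -0.0], [-0.0, 0.0, -1.0]]
force: [0.3, 0.4, 0.6]
gripper_width: 0.0279
grip_force: 0.0
t: 7.32
ee_pos: [0.5014, -0.1873, 0.0419]
ee_rot: [[-0.084, 0.996, 0.0], [0.996, 0.084, -0.0], [-0.0, 0.0, -1.0]]
force: [-0.1, -0.3, -0.0]
gripper_width: 0.0193
grip_force: 12.0
```

The grip reads 19.3 mm at 12 N, so the cap is held. Lifting and carrying it over the bore.

```bash
python3 -m handwheel '[[1,0,0,2,0,0,0],[1,0,0,4,0,0,0],[1,0,0,6,0,0,0],[1,0,0,7.5,0,0,0],[1,0,0,7.5,0,0,0],[1,0,0,7.5,0,0,0]]'
python3 -m handwheel '[[1,0.1,3,0,0,0,0],[1,0.3,6.5,0,0,0,0],[1,0.4,10,0,0,0,0],[1,0.6,13.5,0,0,0,0],[1,0.8,17,0,0,0,0],[1,0.8,20,0,0,0,0],[1,0.9,21.3,0,0,0,0],[1,0.9,21.3,0,0,0,0]]'
python3 -m handwheel '[[1,0,0,-1.5,0,0,0],[1,0,0,-2.8,0,0,0],[1,0,0,-2.8,0,0,0],[1,0,0,-2.8,0,0,0],[1,0,0,-2.8,0,0,0]]'
python3 - <<'E'
from h import *
import cv2
s=r.state();print(s["ee_pos"])
b=r.capture("scene")[:,:,::-1][160:280,240:360];a=r.capture("top")[:,:,::-1][170:290,200:320]
cv2.imwrite("pics/a5s.png",b);cv2.imwrite("pics/a5t.png",a)
cv2.imwrite("pics/a5.png",cv2.resize(np.hstack([b,a]),None,fx=3.33,fy=3.33,interpolation=2))
E
```

```text
t: 7.82
ee_pos: [0.5017, -0.1875, 0.1173]
ee_rot: [[-0.084, 0.996, 0.002], [0.996, 0.084, -0.001], [-0.001, 0.001, -1.0]]
force: [-0.6, 0.6, -0.9]
gripper_width: 0.0193
grip_force: 12.0
t: 8.48
ee_pos: [0.5086, 0.029, 0.1153]
ee_rot: [[-0.088, 0.996, -0.004], [0.996, 0.088, 0.001], [0.002, -0.004, -1.0]]
force: [-0.1, -0.5, -0.3]
gripper_width: 0.0198
grip_force: 12.0
t: 8.9
ee_pos: [0.5103, 0.0251, 0.0886]
ee_rot: [[-0.083, 0.997, -0.001], [0.997, 0.083, 0.0], [0.0, -0.001, -1.0]]
force: [-0.1, 0.4, -0.2]
gripper_width: 0.0197
grip_force: 12.0
[0.51031903 0.02511924 0.0886045 ]
```

View pics/a5.png

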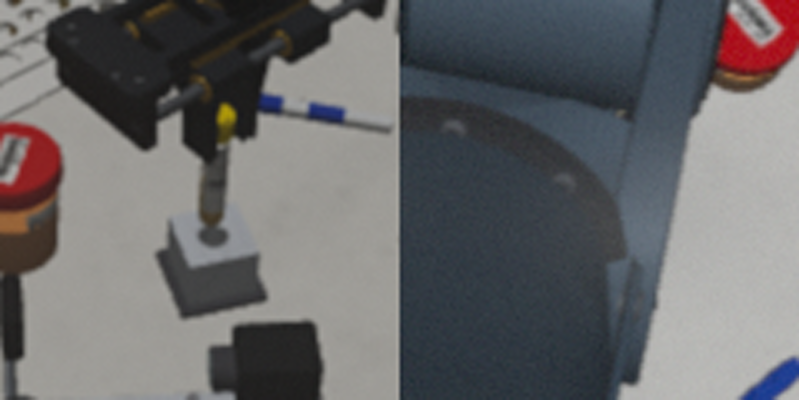

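In the scene view the foot is at about (303.4,228), right over the bore at (304,231). The tube's lean matches perspective, and the near finger hides half the cap. Lowering in stages while watching the force.

```bash
python3 -m handwheel '[[1,0,0,-0.8,0,0,0],[1,0,0,-1.2,0,0,0],[1,0,0,-1.6,0,0,0],[1,0,0,-1.6,0,0,0]]'
python3 -m handwheel '[[1,0,0,-0.5,0,0,0],[1,0,0,-0.8,0,0,0],[1,0,0,-0.8,0,0,0]]'
```

```text
t: 9.33
ee_pos: [0.5119, 0.0256, 0.0739]
ee_rot: [[-0.084, 0.996, 0.003], [0.996, 0.084, -0.0], [-0.001, 0.003, -1.0]]
force: [-1.0, 1.5, 9.4]
gripper_width: 0.0192
grip_force: 12.0
t: 9.58
ee_pos: [0.512, 0.0258, 0.0664]
ee_rot: [[-0.084, 0.996, 0.004], [0.996, 0.084, -0.0], [-0.001, 0.004, -1.0]]
force: [-0.1, 1.4, 12.8]
gripper_width: 0.0192
grip_force: 12.0
```

The upward force is 9–13 N, so the foot is probably on the chamfer and slipping in the grip. I'll measure the cap against its neighbours numerically.

```bash
python3 - <<'E'
from h import *
import cv2
b=r.capture("scene")[:,:,::-1][160:280,240:360]
cv2.imwrite("pics/a6s.png",b)
for n in("a5s","a6s"):
    h=cv2.cvtColor(cv2.imread(f"pics/{n}.png"),cv2.COLOR_BGR2HSV)
    m=(h[...,0]>20)&(h[...,0]<35)&(h[...,1]>150)&(h[...,2]>60)
    k,l,st,c=cv2.connectedComponentsWithStats(m.astype('u1'))
    for j in range(1,k):
        if st[j,4]>10:print(n,st[j]+[240,160,0,0,0],c[j]+[240,160])
print(r.state()["ee_pos"],r.state()["force"])
E
python3 - <<'E'
import cv2
b=cv2.imread("pics/a6s.png")
cv2.imwrite("pics/a6.png",cv2.resize(b[20:100,20:110],None,fx=7,fy=7,interpolation=2))
E
```

```text
a5s [305 191   6  11  48] [307.3125     195.52083333]
a6s [305 199   6   9  38] [307.34210526 202.60526316]
[0.51206283 0.02571937 0.06652282] [-0.75536487  1.4904014  12.90668708]
```

View pics/a6.png

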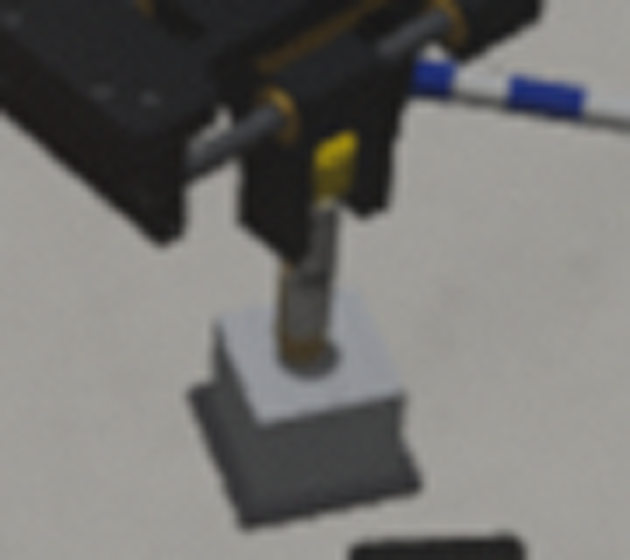

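The tube is vertical, but its foot at about (302,211) sits about 1 px left of the bore centre in the image. The contact forces also push it toward -x and +y. I'll ease up, shift about 1.5 mm and 1.2 mm that way, and lower again.

```bash
python3 -m handwheel '[[1,0,0,0.5,0,0,0],[1,-0.15,0.12,0.5,0,0,0],[1,-0.15,0.12,0.5,0,0,0]]'
python3 -m handwheel '[[1,0,0,-0.5,0,0,0],[1,0,0,-0.8,0,0,0],[1,0,0,-0.8,0,0,0]]'
```

```text
t: 9.88
ee_pos: [0.5083, 0.0272, 0.0698]
ee_rot: [[-0.084, 0.996, -0.001], [0.996, 0.084, 0.0], [0.0, -0.001, -1.0]]
force: [-0.1, -0.1, 0.3]
gripper_width: 0.0191
grip_force: 12.0
t: 10.13
ee_pos: [0.5085, 0.027, 0.0608]
ee_rot: [[-0.084, 0.996, -0.001], [0.996, 0.084, 0.0], [0.0, -0.001, -1.0]]
force: [0.6, 0.9, 0.5]
gripper_width: 0.0193
grip_force: 12.0
```

It's going in freely now.

```bash
python3 -m handwheel '[[1,0,0,-0.4,0,0,0],[1,0,0,-0.8,0,0,0],[1,0,0,-0.8,0,0,0],[1,0,0,-0.8,0,0,0]]'
python3 -m handwheel '[[1,0,0,-0.4,0,0,0],[1,0,0,-0.5,0,0,0],[1,0,0,-0.5,0,0,0]]'
```

```text
t: 10.47
ee_pos: [0.5087, 0.027, 0.0534]
ee_rot: [[-0.084, 0.996, -0.001], [0.996, 0.084, 0.0], [0.0, -0.001, -1.0]]
force: [0.8, -0.1, -0.7]
gripper_width: 0.019
grip_force: 12.0
t: 10.72
ee_pos: [0.5087, 0.027, 0.0486]
ee_rot: [[-0.084, 0.996, -0.0], [0.996, 0.084, 0.0], [0.0, -0.0, -1.0]]
force: [0.6, -0.2, -1.1]
gripper_width: 0.019
grip_force: 12.0
```

```bash
python3 -m handwheel '[[1,0,0,-0.3,0,0,0],[1,0,0,-0.3,0,0,0],[1,0,0,-0.3,0,0,0]]'
```

```text
t: 10.97
ee_pos: [0.5088, 0.0269, 0.0457]
ee_rot: [[-0.084, 0.996, -0.0], [0.996, 0.084, 0.0], [0.0, -0.0, -1.0]]
force: [-0.7, -0.0, -0.5]
gripper_width: 0.0194
grip_force: 12.0
```

```bash
python3 -m handwheel '[[1,0,0,-0.3,0,0,0],[1,0,0,-0.3,0,0,0],[1,0,0,-0.3,0,0,0]]';python3 -m handwheel '[[1,0,0,-0.3,0,0,0],[1,0,0,-0.3,0,0,0],[1,0,0,-0.3,0,0,0]]'
```

```text
t: 11.22
ee_pos: [0.5088, 0.027, 0.0427]
ee_rot: [[-0.084, 0.996, -0.0], [0.996, 0.084, 0.0], [0.0, -0.0, -1.0]]
force: [0.6, 0.3, 0.1]
gripper_width: 0.0191
grip_force: 12.0
t: 11.47
ee_pos: [0.5088, 0.027, 0.0397]
ee_rot: [[-0.084, 0.996, -0.0], [0.996, 0.084, 0.0], [0.0, -0.0, -1.0]]
force: [0.9, -0.7, 0.1]
gripper_width: 0.0189
grip_force: 12.0
```

```bash
python3 -m handwheel '[[1,0,0,-0.3,0,0,0],[1,0,0,-0.3,0,0,0],[1,0,0,-0.3,0,0,0]]'
```

```text
t: 11.72
ee_pos: [0.5092, 0.0268, 0.0372]
ee_rot: [[-0.084, 0.996, 0.001], [0.996, 0.084, -0.0], [-0.0, 0.001, -1.0]]
force: [0.5, -0.1, 2.7]
gripper_width: 0.0187
grip_force: 12.0
```

```bash
python3 -m handwheel '[[1,0,0,-0.3,0,0,0],[1,0,0,-0.3,0,0,0],[1,0,0,-0.3,0,0,0]]'
python3 -m handwheel '[[5,0,0,0.2,0,0,0],[5,0,0,0.2,0,0,0],[5,0,0,0.2,0,0,0],[5,0,0,0.2,0,0,0],[5,0,0,0.2,0,0,0],[5,0,0,0.2,0,0,0],[5,0,0,0.2,0,0,0],[5,0,0,0.2,0,0,0]]'
python3 - <<'E'
from h import *
import cv2
b=r.capture("scene")
h=cv2.cvtColor(b,cv2.COLOR_RGB2HSV)[160:280,240:360]
m=(h[...,0]>20)&(h[...,0]<35)&(h[...,1]>150)&(h[...,2]>60)
k,l,st,c=cv2.connectedComponentsWithStats(m.astype('u1'))
for j in range(1,k):
    if st[j,4]>10:
        q=c[j]+[240,160];print(st[j],q,at("scene",q,.09),at("scene",q,.10))
E
```

```text
t: 11.97
ee_pos: [0.5104, 0.0266, 0.0351]
ee_rot: [[-0.084, 0.996, 0.003], [0.996, 0.084, -0.001], [-0.001, 0.003, -1.0]]
force: [-0.1, -0.4, 9.3]
gripper_width: 0.0187
grip_force: 12.0
t: 12.63
ee_pos: [0.5087, 0.027, 0.0357]
ee_rot: [[-0.084, 0.996, -0.0], [0.996, 0.084, 0.0], [0.0, -0.0, -1.0]]
force: [-0.6, -0.0, 0.1]
gripper_width: 0.0496
grip_force: 0.0
[63 48  7 10 24] [306.66666667 214.04166667] [0.50947772 0.03263851 0.09      ] [0.51590393 0.04038704 0.1       ]
```

The cap shows at (307,214), which fits a height of 0.09 m, so the tube is home and released. Lifting straight up and going over to the mirror grip. The tool's closing axis goes from 4.8° to -31° first, and ends at about -9.4°.

```bash
python3 -m handwheel '[[6,0,0,2,0,0,0],[6,0,0,4,0,0,0],[6,0,0,6,0,0,0],[6,0,0,8,0,0,0],[6,0,0,9,0,0,0],[6,0,0,9,0,0,0]]'
python3 -m handwheel '[[6,3,0.7,0,0,0,-0.1],[6,6,1.4,0,0,0,-0.2],[6,9,2,0,0,0,-0.32],[6,12,2.8,0,0,0,-0.44],[6,15,3.3,0,0,0,-0.56],[6,16.3,3.6,0,0,0,-0.625],[6,16.3,3.6,0,0,0,-0.625],[6,16.3,3.6,0,0,0,-0.625]]'
python3 - <<'E'
from h import *
import cv2
s=r.state();print(s["ee_pos"],s["joint_pos"],s["force"])
b=r.capture("scene")[:,:,::-1];a=r.capture("top")[:,:,::-1]
cv2.imwrite("pics/m_s.png",b);cv2.imwrite("pics/m_t.png",a)
h=cv2.cvtColor(b,cv2.COLOR_BGR2HSV)[160:280,240:360]
m=(h[...,0]>20)&(h[...,0]<35)&(h[...,1]>150)&(h[...,2]>60)
k,l,st,c=cv2.connectedComponentsWithStats(m.astype('u1'))
for j in range(1,k):
    if st[j,4]>10:
        q=c[j]+[240,160];print(st[j],q,at("scene",q,.09))
a=cv2.cvtColor(a,cv2.COLOR_BGR2HSV)[180:260,200:300]
E
```

```text
t: 13.18
ee_pos: [0.5106, 0.0267, 0.1279]
ee_rot: [[-0.084, 0.996, 0.005], [0.996, 0.084, -0.001], [-0.001, 0.005, -1.0]]
force: [-0.4, -0.2, -0.2]
gripper_width: 0.0595
grip_force: 0.0
t: 13.85
ee_pos: [0.6708, 0.0631, 0.1237]
ee_rot: [[0.513, 0.858, -0.004], [0.858, -0.513, 0.0], [-0.002, -0.003, -1.0]]
force: [-0.2, -0.1, 0.0]
gripper_width: 0.0601
grip_force: 0.0
[0.67078246 0.06311269 0.1236636 ] [-7.16127716e-02  6.70543168e-01  1.36002462e+00 -1.77905306e-04
  1.11470987e+00  4.67686424e-01] [-0.22852172 -0.09833468  0.03471597]
[61 47  9 11 77] [305.11688312 211.62337662] [0.50791807 0.02560466 0.09      ]
```

The whole cap is now visible at (305,212), giving (0.508,0.026) at 0.09 m, so the tube stands in the holder. Lowering over the mirror grip.

```bash
python3 -m handwheel '[[6,0,0,-1.5,0,0,0],[6,0,0,-3,0,0,0],[6,0,0,-4.5,0,0,0],[6,0,0,-5.3,0,0,0],[6,0,0,-5.3,0,0,0]]'
python3 -m handwheel '[[0.5,0,0,0,0,0,0],[0.5,0,0,0,0,0,0],[0.5,0,0,0,0,0,0],[0.5,0,0,0,0,0,0],[0.5,0,0,0,0,0,0],[0.5,0,0,0,0,0,0],[0.5,0,0,0,0,0,0],[0.5,0,0,0,0,0,0]]' 25
python3 -c "
from station import r
s=r.state();print(s['ee_pos'],s['force'],s['ft_torque'],s['gripper_width'],s['grip_force'])"
```

```text
t: 14.37
ee_pos: [0.6689, 0.0628, 0.0706]
ee_rot: [[0.515, 0.857, -0.006], [0.857, -0.515, 0.0], [-0.003, -0.005, -1.0]]
force: [-0.2, -1.0, -0.6]
gripper_width: 0.0602
grip_force: 0.0
t: 15.03
ee_pos: [0.6726, 0.0627, 0.0731]
ee_rot: [[0.515, 0.857, 0.002], [0.857, -0.515, -0.001], [0.0, 0.002, -1.0]]
force: [6.5, -4.4, -4.4]
gripper_width: 0.0149
grip_force: 4.0
[0.67255123 0.06267361 0.07306039] [ 6.54567376 -4.44594616 -4.36608934] [-0.85479051 -1.08403128 -0.04337299] 0.014901934238096782 3.981846102979034
```

```bash
python3 -m handwheel '[[0.5,0.15,-0.09,0,0,0,0],[0.5,0.15,-0.09,0,0,0,0],[0.5,0.15,-0.09,0,0,0,0]]' 20
python3 -c "
from station import r
s=r.state();print(s['ft_torque'])"
```

```text
t: 15.28
ee_pos: [0.6738, 0.0619, 0.0731]
ee_rot: [[0.515, 0.857, 0.001], [0.857, -0.515, -0.0], [0.0, 0.001, -1.0]]
force: [0.8, -0.6, 0.8]
gripper_width: 0.0118
grip_force: 20.0
[-0.25177034 -0.18258047 -0.03042154]
```

The bar is held: 11.8 mm at 20 N. Turning by 0.375 rad about the hinge.

```bash
python3 -m handwheel '[[0.5,0,0,0,0,0,0.07],[0.5,0,0,0,0,0,0.14],[0.5,0,0,0,0,0,0.21],[0.5,0,0,0,0,0,0.28],[0.5,0,0,0,0,0,0.34],[0.5,0,0,0,0,0,0.375],[0.5,0,0,0,0,0,0.375],[0.5,0,0,0,0,0,0.375]]' 25
python3 - <<'E'
from h import *
import cv2
s=r.state();print(s["force"],s["ft_torque"],np.degrees(np.arctan2(s["ee_rot"][1][1],s["ee_rot"][0][1])))
# refine rail yaw with the first pictures: line fits on rail's bright region
T0=cv2.imread("pics/top0.png")
for n,f in(("top","pics/top0.png"),("scene","pics/scene0.png")):
    g=cv2.cvtColor(cv2.imread(f),cv2.COLOR_BGR2GRAY);box=(170,120,90,105) if n=="top" else (225,265,120,45)
    x,y,w,h=box;L=cv2.createLineSegmentDetector().detect(g[y:y+h,x:x+w])[0][:,0]
    for a,b,c,d in L:
        if np.hypot(c-a,d-b)>25:
            p=at(n,(a+x,b+y),.008);q=at(n,(c+x,d+y),.008);e=q-p
            print(n,[round(float(v),1)for v in(a+x,b+y,c+x,d+y)],p[:2].round(4),q[:2].round(4),round(np.degrees(np.arctan2(e[1],e[0]))%180,2))
E
```

```text
t: 15.95
ee_pos: [0.6736, 0.062, 0.073]
ee_rot: [[0.166, 0.986, 0.001], [0.986, -0.166, -0.0], [0.0, 0.001, -1.0]]
force: [0.9, -1.1, 1.6]
gripper_width: 0.0123
grip_force: 25.1
[ 0.87751024 -1.13422197  1.60501633] [-0.19047756 -0.25354144 -0.0096679 ] -9.573950600218328
top [232.8, 150.4, 206.5, 188.7] [0.6547 0.0661] [0.5766 0.1132] 148.89
top [205.5, 181.0, 228.1, 147.7] [0.5918 0.1157] [0.6598 0.0754] 149.37
top [246.7, 148.0, 196.6, 221.7] [0.6605 0.0393] [0.512  0.1285] 148.99
scene [318.1, 287.7, 255.5, 290.8] [0.5584 0.1383] [0.6594 0.0769] 148.69
scene [255.6, 285.8, 309.4, 283.1] [0.6529 0.0673] [0.5653 0.1203] 148.81
scene [336.9, 296.4, 230.6, 302.2] [0.542  0.1742] [0.7112 0.0723] 148.94
scene [230.6, 299.3, 299.4, 295.5] [0.7079 0.067 ] [0.5982 0.1326] 149.12
scene [300.6, 295.6, 336.9, 293.6] [0.5964 0.1341] [0.5379 0.1692] 149.0
```

The rail's yaw is confirmed at 148.95°. The held mirror faces 170.4°, so the sight line leaves at 191.9°, against about 192.0° for the tube. I'll firm the grip, let it settle and hand in.

```bash
python3 -m handwheel '[[0.5,0,0,0,0,0,0],[0.5,0,0,0,0,0,0],[0.5,0,0,0,0,0,0],[0.5,0,0,0,0,0,0],[0.5,0,0,0,0,0,0],[0.5,0,0,0,0,0,0]]' 35
python3 -c "
from station import r
print(r.sign_off())"
```

```text
t: 16.45
ee_pos: [0.6736, 0.062, 0.0731]
ee_rot: [[0.165, 0.986, 0.001], [0.986, -0.165, -0.0], [-0.0, 0.001, -1.0]]
force: [0.4, -1.7, 2.0]
gripper_width: 0.0121
grip_force: 35.0
the job is handed in; nothing more can be done
None
```

I handed the job in at 16.5 s: the tube is released in the bore, and the mirror is held at about 0.375 rad with 35 N, its sight line within about 0.1° of the tube by my measurements, though sign-off returned no verdict.

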